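# Clamp a watercolour panel in a cam-lock jig

## Robot

A 6-joint arm with a two-finger parallel gripper is mounted at the origin on the work surface. World frame = base frame: x ahead of the robot, y to its left, z up, the work surface at z = 0. Lengths are in m, angles in rad, forces in N, time in s.
With the tool pointing down it reaches from about 0.325 to 0.875 m from the base axis. Payload 4.4 kg.
Tool frame: the origin (TCP) lies between the finger pads; the fingertips stand 25 mm ahead of it and the grasp point (between the pads) lies 6 mm ahead of it; z points along the fingers, y is the line along which they close (so a half turn about z gives the same grasp; the last joint's range is limited). The gripper opens to 85 mm and grips with 20 to 120 N. Pads are 22 mm wide; open, the fingers measure 114 mm over their backs; the gripper's body (76 mm by 85 mm) begins 54 mm behind the grasp point. The pads swing forward as they close: fully open they stand 13 mm farther back than shut.
Start: joints at [1.093, 0.207, 1.542, -0, 1.393, -0.15], TCP at [0.185, 0.544, 0.256] pointing down, gripper open.
Joint ranges: [-2.73, 2.73], [-0.86, 2.22], [0.23, 2.46], [-1.11, 4.25], [0.08, 2.63], [-2.82, 2.82]. Speed limits (rad/s): [2.79, 2.79, 3.14, 3.14, 3.14, 3.14].

## Interface

Orientations are given as a 3x3 rotation matrix whose columns are the frame's x, y, z axes.
In Python, from cell import * gives the robot as it stands. Calls block until the motion is done:
- reach(position, orientation): joint-space move of the TCP to a pose.
- move_linear(position, rotation=None, feed=0.15): straight line of the TCP; rotation=None keeps the orientation; feed is the mean speed in m/s.
- movej(angles): joint-space move.
- command_gripper(opening, f_grip=None): opening from 0.0 (shut) to 1.0 (fully open); f_grip is the grip in N (None keeps the last); returns when the fingers have stopped.
- wait(seconds).
- inverse_kinematics(position, orientation): joint angles nearest the present ones, or None.
- sense(): the state.
- camera(name): name is "side" or "top"; returns a dict with "frame" (480x640x3 uint8, red, green, blue), "fx", "fy", "cx", "cy" (pixels), "distortion" ([k1, k2, p1, p2, k3] as OpenCV has them; the pictures are not rectified), "origin" and "orientation" of the camera in the world. Camera axes: x right, y down, z forward; pixel columns grow to the right and rows downward; lengths in m; the calibration is good to about 2 mm. A picture is of the moment at which its call begins. There is no depth.
A pose or a line that the arm cannot do raises PlanningError and nothing moves.
- close_job(): hands the job in; it is judged then, once.
The state is a dict: "time_s": time; "joint_pos": joint angles; "qd": joint speeds; "tau": joint torques, N m; "position": TCP position; "tcp_rot": TCP orientation; "contact_force": force on the tool from outside, world axes, zero at the start; "moment": the same for the moment, N m; "finger_gap": opening from 0.0 (shut) to 1.0 (fully open); "grip_force": force on a finger pad.
Only numpy, scipy, OpenCV 4.12 (cv2) and the standard library are available. Lean on these libraries where they do the work, as an engineer would, in place of code of your own. Each camera call takes 0.05 s, during which the arm holds its last target. There are 200 camera calls.

## Task

Secure the small wooden painting panel in the holding jig: push the rod by its red knob until the sprung jaw has slid the panel up against the steel stop bar and its rubber pad is squeezed about 2 to 4 mm, well short of bottoming out. Then swing the red cam lever over centre, all the way to its closed stop, so that the rod is locked, without forcing the lever once it is there. Let go of everything and leave the water glass, palette and brush where they are.

Things in the scene. Friction and masses are not known exactly. Their poses are not given: they have to be found in the camera images.
- jig: Fixed plywood jig, deck 130 x 330 mm (x +-65, y -145 to 185 mm), 15 mm thick; origin on the table. All places named 'jig' are in its axes, z up. The rod runs along y at x 0, z 48; the panel is clamped toward +y. An aluminium collar (x -25 to 12, foot to 25; y -120 to -80; top z 69), open at its +x side, guides the rod.
- fence: Fixed wooden block 100 x 25 mm, inner face at jig y 152 mm, top z 49; origin and axes of the jig. It carries a rigid steel stop bar (80 mm wide, z 17 to 43) screwed out by an unknown amount, different every time and not measured: the bar's face stands somewhere from jig y 128 to 140 mm.
- panel: Loose cradled wooden painting panel, 100 (x) x 120 (y) x 22 (z) mm, about 0.2 kg, white face with a violet wash; origin at the centre of its underside. It lies flat on the deck between jaw and stop bar with slack on both sides, slightly askew, and slides under 0.5 to 2 N.
- rod (a joint): Slide of the 16 mm aluminium rod, m, 0 to 0.085, grows as jaw and knob move along jig +y. Lever open: it drags with a constant 5 N and stays where left, so when let go it keeps at most 5 N of the pad's push. Lever closed: it is locked (holds over 20 N).
- knob (a point): Centre of the red upright grip knob, 20 mm diameter, 30 mm tall (top at z 100 mm, this point at z 85), on a thinner stem at the rod's tail, at jig x 0, y = -225 mm + rod. Below it the rod end's top is at z 60. Take it from above and push along jig +y.
- jaw: Steel jaw plate, 70 mm wide, on the rod; jig axes, origin at the jig origin shifted along y by the rod value. In front of it a rubber pad (64 mm wide, z 18 to 42) on springs; free pad's front at jig y = -35 mm + rod. The pad yields 1 mm per 2 N and bottoms out after 6 mm; its squeeze is not measured. 2.5 to 10 N on it holds the panel well; above 15 N the panel is damaged.
- lever (a joint): Cam lever, rad, 0 = wide open, 2.2 = closed on its stop; grows clockwise from above. At value v it points from its pin along jig (cos a, sin a), a = 0.629 - v; closed it lies along jig -y. Nearly free to 0.4, then a spring resists (up to about 9 N at the handle, most near 1.2); past centre at 1.95 it snaps on to 2.2 by itself. Let go between 0.4 and 1.95 it springs back open.
- lever_pin (a point): The lever's vertical pivot axis, at jig x 34, y -100 mm, at the height of the lever's middle (z 59). The red cam head around it is 30 mm in diameter.
- handle: Red lever arm; origin 80 mm from the pin, z 59 mm; x axis points outward from the pin. Bar 12 mm wide, z 52 to 66, from 15 to 95 mm from the pin, ending in an 18 mm round (z 51 to 67) centred 95 mm from the pin. Push its side with the fingers from above; more than 25 N on it is forcing it.
- glass: Loose water glass, 80 mm wide, 90 mm tall; bystander.
- palette: Loose white divided palette, 120 x 200 x 16 mm; bystander.
- brush: Loose paint brush with a red handle lying on the table; bystander.

How it is judged:
On the way, in this order (a step that is already met when the one before it is completed fails the run):
1. with the lever still open, the panel is squeezed between pad and stop bar (contact force between jaw and panel above 2.5 N and contact force between fence and panel above 1 N and value of joint lever below 0.8 rad), for 0.2 s.
2. the lever has been swung over centre to its stop (value of joint lever above 2.1 rad), for 0.2 s.
At the end, for the whole second after the job is handed in: The lever is within 0.1 rad of its closed stop, and the panel lies flat (within 0.05 rad) and still, squeezed between the stop bar (over 1 N) and the jaw's pad (2.5 to 11 N) (value of joint lever above 2.1 rad and contact force between jaw and panel between 2.5 and 11 N and contact force between fence and panel above 1 N and angle between panel's own z axis and vertical below 0.05 rad and linear speed of panel below 0.01 m/s); the robot touches nothing.
It fails at once if the panel is pressed by the jaw with more than 15 N (contact force between jaw and panel above 15 N).
It fails at once if the lever is forced with more than 25 N (contact force between the arm and handle above 25 N).
It fails at once if the glass, palette or brush is moved by more than 15 mm (distance of any of glass, palette, brush from where it was at the start of the episode above 0.015 m).
It also fails if it takes over 67 s, if anything falls off the work surface, if the arm or the gripper's body presses on something with over 40 N, if the wrist force passes 120 N, or if a joint passes its speed limit or range.

## Working session

There is one attempt and no reset: what is moved stays moved. The work goes in short steps, each a Python script; the robot and the scene stay as the last script left them, time stands still between calls to the robot, and variables do not carry over. Pictures are saved under pics/ and viewed, at most 10 in all, crops included, and the job is handed in when it is done.

```bash
mkdir -p pics
python3 - <<'E'
from cell import *
import cv2
for n in ("top","side"):
    c=camera(n); cv2.imwrite(f"pics/{n}0.png",c["frame"][:,:,::-1])
    print({k:v for k,v in c.items() if k!="frame"})
s=sense();print(s["time_s"],s["contact_force"],s["tcp_rot"])
E
```

```text
{'fx': 512.8156043681247, 'fy': 512.8156043681247, 'cx': 322.8724940919454, 'cy': 239.92757388501187, 'distortion': array([0.02671969, 0.        , 0.        , 0.        , 0.        ]), 'origin': array([ 0.45875431, -0.00373458,  1.32210001]), 'orientation': array([[ 0.01832411, -0.99834272,  0.05455315],
       [-0.99977718, -0.01772392,  0.01146558],
       [-0.01047969, -0.05475109, -0.99844504]])}
{'fx': 440.9547099565795, 'fy': 440.9547099565795, 'cx': 320.1993602620305, 'cy': 237.38688118198056, 'distortion': array([-0.07459083,  0.        ,  0.        ,  0.        ,  0.        ]), 'origin': array([ 0.52054584, -0.63372857,  0.81378755]), 'orientation': array([[ 9.98460828e-01, -4.23191693e-02,  3.58477698e-02],
       [-5.54610234e-02, -7.59261816e-01,  6.48417743e-01],
       [-2.22657429e-04, -6.49407871e-01, -7.60440246e-01]])}
0.1 [ 0.57055918 -0.18333608 -0.75154961] [[-9.46739402e-01  3.21999325e-01 -9.69067437e-04]
 [ 3.22000632e-01  9.46737590e-01 -1.87839866e-03]
 [ 3.12609470e-04 -2.09039435e-03 -9.99997766e-01]]
```

View pics/top0.png

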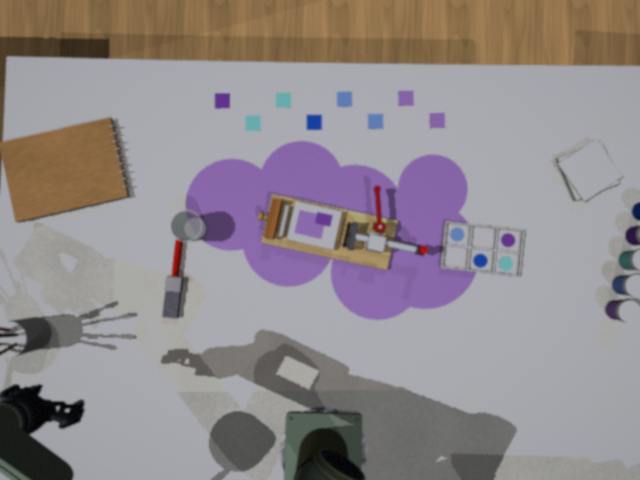

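View pics/side0.png

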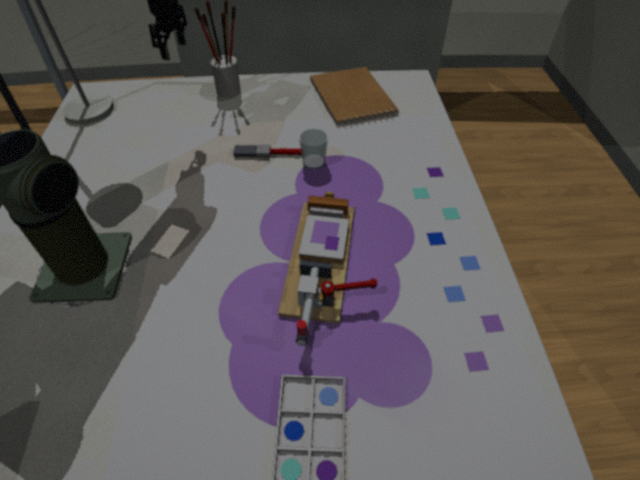

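The top view shows the jig from (265,195) to (397,268), the knob near (424,250), the lever pin near (379,227) and the palette just behind the knob. I'll enlarge both views.

Run:
```python
import cv2
a=cv2.imread("pics/top0.png")[175:285,255:455]; cv2.imwrite("pics/topc.png",cv2.resize(a,None,fx=4,fy=4,interpolation=cv2.INTER_CUBIC))
a=cv2.imread("pics/side0.png")[190:350,270:390]; cv2.imwrite("pics/sidec.png",cv2.resize(a,None,fx=3.75,fy=3.75,interpolation=cv2.INTER_CUBIC))
```

```text
(no output)
```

View pics/topc.png

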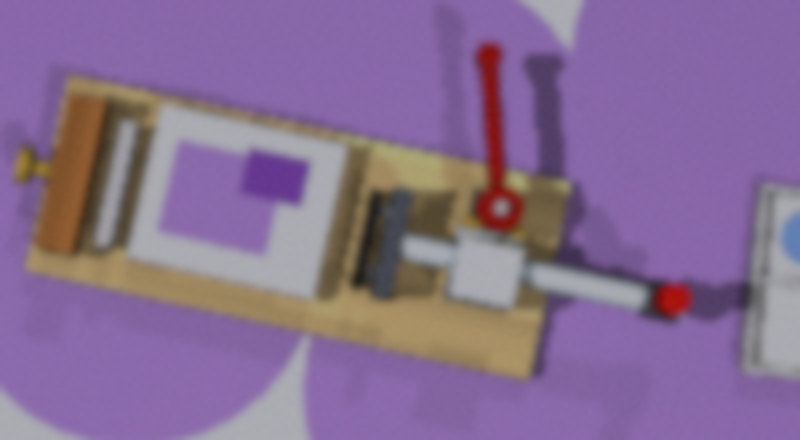

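View pics/sidec.png

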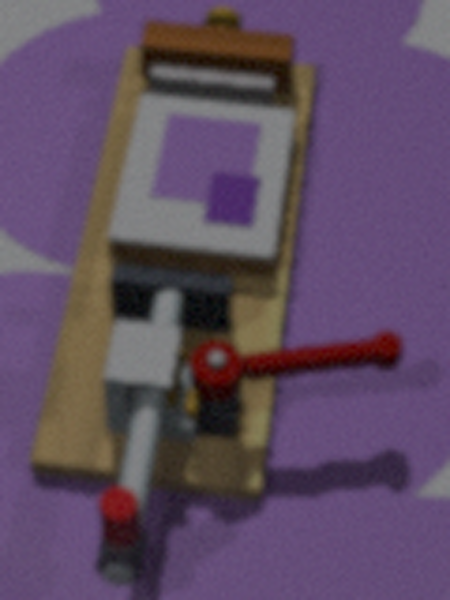

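The crops show all four deck corners, the pin (top crop 499,209; side crop 216,358), the handle end (489,54; 388,347) and the knob top (673,298; 119,500). I'll fit the jig pose, rod value and lever value to these.

```bash
cat > h.py <<'E'
from cell import *
import numpy as np, cv2
from scipy.optimize import least_squares
def proj(c,P):
    R=c["orientation"].T
    return cv2.projectPoints(np.array(P,float),cv2.Rodrigues(R)[0],-R@c["origin"],np.array([[c["fx"],0,c["cx"]],[0,c["fy"],c["cy"]],[0,0,1]]),c["distortion"])[0][:,0]
def j2w(q,p):
    x,y,a=q[:3];p=np.atleast_2d(p)
    return np.c_[x+np.cos(a)*p[:,0]-np.sin(a)*p[:,1],y+np.sin(a)*p[:,0]+np.cos(a)*p[:,1],p[:,2]]
E
python3 - <<'E'
from h import *
T=(np.array([[68,75],[27,270],[530,378],[570,183],[499,209],[489,54],[673,298]])+.5)/4-.5+[255,175]
S=(np.array([[315,66],[130,48],[35,470],[262,490],[216,358],[388,347],[119,500]])+.5)/3.75-.5+[270,190]
ct,cs=camera("top"),camera("side")
def pts(q):
    a=.629-q[4]
    return j2w(q,np.array([[65,185,15],[-65,185,15],[-65,-145,15],[65,-145,15],[34,-100,68],[34+95*np.cos(a),-100+95*np.sin(a),67],[0,-225+q[3]*1e3,100]])/1e3)
def res(q,full=False):
    P=pts(q);r=np.r_[proj(ct,P)-T,proj(cs,P)-S]
    return r if full else r.ravel()
s=least_squares(res,[.48,.03,-.2,.0,.3],loss="soft_l1")
print(s.x);print(res(s.x,True).round(1))
np.save("q.npy",s.x)
q=s.x
# panel/bar edges: invert top view pixels to jig coords at z
def inv(c,uv,z):
    f=least_squares(lambda p:(proj(c,j2w(q,[[p[0],p[1],z]]))[0]-uv),[0,0.1]);return (f.x*1e3).round(1)
f=lambda a:(np.array(a)+.5)/4-.5+[255,175]
print("bar near top", inv(ct,f([137,122]),.043),inv(ct,f([110,248]),.043))
for p in ([163,103],[348,145],[315,298],[127,260]): print("panel",inv(ct,f(p),.037))
print("pad",inv(ct,f([378,200]),.042),inv(ct,f([355,285]),.042))
print(proj(ct,[[.0,0,0]]),j2w(q,[[0,-.225+q[3],.085],[.034,-.1,.059]]))
E
```

```text
[ 0.54919982 -0.02409359 -0.19546567  0.01656971  0.35844338]
[[ 0.1 -0.5]
 [-0.7  0.1]
 [ 0.2  0.6]
 [ 0.6 -0.5]
 [ 0.7 -0.6]
 [ 0.7 -0.2]
 [ 0.3 -0.4]
 [ 0.2 -0.5]
 [-1.1 -0.8]
 [-1.8 -2.3]
 [-0.3  0.1]
 [ 0.2  1. ]
 [ 0.1 -0.8]
 [ 0.2 -0.2]]
bar near top [ 40.4 132.3] [-40.5 131.7]
panel [ 56.3 119.5]
panel [54.9 -0.1]
panel [-43.7  -0.1]
panel [-45.3 120.3]
pad [ 24.5 -25.7] [-30.6 -22.8]
[[323.55470941 450.86126591]] [[ 0.50871779 -0.22855481  0.085     ]
 [ 0.56313003 -0.12879291  0.059     ]]
```

The fit is good: residuals are under 1 px except at one hidden corner. Rod is about 0.017 and the bar face is near y 132, so the squeeze should begin at rod ≈ 0.047. Next I'll grasp the knob with the fingers closing along the jig's y axis.

```bash
cat >> h.py <<'E'
q=np.load("q.npy"); th=q[2]
ex=np.array([np.cos(th),np.sin(th),0]);ey=np.array([-np.sin(th),np.cos(th),0])
def Rt(a): # tool y at angle a past jig y, pointing down
    c,s=np.cos(a),np.sin(a); x=c*ex+s*ey; y=-s*ex+c*ey
    return np.c_[-x,y,[0,0,-1]]
def W(x,y,z): return j2w(q,[[x/1e3,y/1e3,z/1e3]])[0]
def fj(): 
    f=np.array(sense()["contact_force"]);return np.array([f@ex,f@ey,f[2]])
E
python3 - <<'E'
from h import *
ky=-225+q[3]*1e3
command_gripper(.75,20)
reach(W(0,ky,200),Rt(0)); print(fj(),sense()["joint_pos"])
a=.629-q[4]
for v in (.27,-.5,-1,-1.57):
    u=np.array([np.cos(v),np.sin(v)]);n=np.array([-np.sin(v),np.cos(v)])
    p=np.array([34,-100])+80*u+21*n; print(inverse_kinematics(W(p[0],p[1],75),Rt(v)))
move_linear(W(0,ky,93)); wait(.3); print(fj())
command_gripper(0.,20); wait(.3); s=sense(); print(fj(),s["finger_gap"],s["grip_force"],s["time_s"])
E
```

```text
[-0.25970735 -0.14286789  0.55424608] [-5.76165749e-01  2.22452441e-01  1.64367708e+00  2.51139018e-04
  1.27541859e+00 -1.95271895e+00]
[-2.90692132e-01  5.47857486e-01  1.48045846e+00 -4.44089210e-16
  1.11327671e+00 -1.93602278e+00]
[-3.82734322e-01  5.64542372e-01  1.45395334e+00 -4.44089210e-16
  1.12309694e+00 -1.25806497e+00]
[-4.43815052e-01  5.35550197e-01  1.49988485e+00 -4.44089210e-16
  1.10615761e+00 -8.19145704e-01]
[-4.98724360e-01  4.71658073e-01  1.59893444e+00 -4.44089210e-16
  1.07100014e+00 -3.04055012e-01]
[-0.30392156  0.12024333 -0.66155011]
[-2.00707697 -4.36344766  2.95335739] 0.22600366339279768 21.223835349082947 5.4333
```

Run:
```python
from h import *
ky=-225+q[3]*1e3
def step(d): 
    move_linear(W(0,ky+d,93),feed=.02); wait(.15)
    F=np.mean([fj() for _ in range(1)],axis=0); s=sense()
    act=(np.array(s["position"])-W(0,ky,93))@ey*1e3
    print(round(d,1),round(act,2),F.round(2),flush=True); return F[1]
for d in range(2,27,3):
    if step(d)<-10: break
print(sense()["time_s"])
```

```text
2 1.55 [-2.12 -4.86  3.89]
5 4.83 [-2.01 -4.12  4.37]
8 7.99 [-2.7  -3.22  4.54]
11 11.01 [-2.29 -2.87  4.93]
14 14.04 [-2.31 -4.75  4.31]
17 17.03 [-2.44 -3.21  5.54]
20 19.8 [-2.37 -3.97  4.35]
23 22.62 [-2.27 -5.18  6.29]
26 25.58 [-2.56 -5.17  4.63]
9.4333
```

Run:
```python
from h import *
ky=-225+q[3]*1e3
def step(d): 
    move_linear(W(0,ky+d,93),feed=.01); wait(.1)
    L=[]
    for _ in range(10): L.append(fj()); wait(.02)
    F=np.mean(L,axis=0); s=sense()
    act=(np.array(s["position"])-W(0,ky,93))@ey*1e3
    print(round(d,1),round(act,2),F.round(2),np.std(L,axis=0).round(1)[1],flush=True); return F[1]
d=26
while d<37:
    d+=1
    if step(d)<-8.: break
print(sense()["time_s"])
```

```text
27 26.42 [-2.58 -5.43  4.91] 0.3
28 27.37 [-2.47 -5.75  4.48] 0.2
29 28.35 [-2.49 -5.82  4.73] 0.7
30 29.34 [-2.23 -5.67  4.81] 0.5
31 30.37 [-2.49 -6.05  4.83] 0.6
32 31.14 [-2.28 -6.41  4.77] 0.2
33 31.77 [-2.45 -7.65  4.63] 0.4
34 32.38 [-2.69 -8.7   4.04] 0.4
13.5667
```

Run:
```python
from h import *
ky=-225+q[3]*1e3
def step(d): 
    move_linear(W(0,ky+d,93),feed=.01); wait(.1)
    L=[]
    for _ in range(10): L.append(fj()); wait(.02)
    F=np.mean(L,axis=0); s=sense()
    act=(np.array(s["position"])-W(0,ky,93))@ey*1e3
    print(round(d,1),round(act,2),F.round(2),flush=True); return F[1]
d=34
while d<38:
    d+=.7
    if step(d)<-11.: break
wait(.2)
command_gripper(.6); wait(.2); print(fj())
s=sense(); p=np.array(s["position"]); move_linear([p[0],p[1],.2]); wait(.2); print(fj(),sense()["time_s"])
```

```text
34.7 32.72 [-2.56 -9.58  3.8 ]
35.4 33.14 [ -2.87 -10.56   3.67]
36.1 33.58 [ -2.83 -11.24   3.54]
[-0.13036925  0.85553923  0.38958959]
[-0.87886874  0.08388094 -0.67335454] 16.9917
```

Run:
```python
from h import *
command_gripper(0.,20)
def P(v,off,z):
    a=.629-v; c,s=np.cos(a),np.sin(a)
    return W(34+80*c-off*s,-100+80*s+off*c,z),Rt(a),np.array([-s,c])
v0=q[4]
p,R,n=P(v0,38,200); reach(p,R)
p,R,n=P(v0,38,75); move_linear(p,R,feed=.12); wait(.2); f0=fj()[:2]; print(f0)
off=20.5; mx=0
for v in np.r_[v0-.1,np.arange(v0,2.12,.07)]:
    p,R,n=P(v,off,75); move_linear(p,R,feed=.05)
    f=(fj()[:2]-f0); F=f@n; print(round(v,2),round(F,1),round(f@[n[1],-n[0]],1),flush=True)
    if F>17: print("stop");break
    if v>1.85 and F<1: break
print(sense()["time_s"])
```

```text
[-0.19874128 -0.5113635 ]
0.26 -0.0 0.4
0.36 0.1 0.3
0.43 -0.2 -0.3
0.5 0.2 1.0
0.57 0.7 0.8
0.64 1.5 0.8
0.71 1.6 0.4
0.78 3.0 1.2
0.85 4.2 1.4
0.92 2.6 2.1
0.99 3.4 1.4
1.06 4.4 1.0
1.13 3.6 2.1
1.2 4.5 2.1
1.27 4.3 1.8
1.34 3.7 2.2
1.41 4.1 1.8
1.48 3.4 1.6
1.55 3.5 0.9
1.62 3.4 0.9
1.69 2.4 0.8
1.76 2.5 0.1
1.83 0.8 0.7
1.9 0.2 0.3
26.1583
```

Run:
```python
from h import *
def P(v,off,z):
    a=.629-v; c,s=np.cos(a),np.sin(a)
    return W(34+80*c-off*s,-100+80*s+off*c,z),Rt(a),np.array([-s,c])
for v in np.arange(1.93,2.16,.04):
    p,R,n=P(v,20.5,75); move_linear(p,R,feed=.03); wait(.1)
    F=fj()[:2]@n; print(round(v,2),round(F,1),flush=True)
    if F>6: break
c=camera("side")["frame"][230:360,250:410]; cv2.imwrite("pics/s2.png",cv2.resize(c,None,fx=4,fy=4,interpolation=cv2.INTER_CUBIC)[:,:,::-1])
print(sense()["time_s"])
```

```text
1.93 0.7
1.97 0.5
2.01 -0.9
2.05 0.1
2.09 0.2
2.13 0.2
28.35
```

View pics/s2.png

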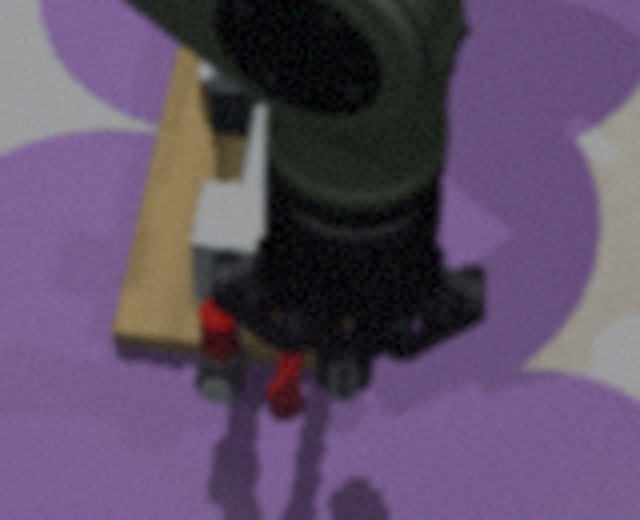

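The lever end at (285,400) now points along the rod, clear of the fingers, so it looks snapped shut. I'll back off, lift away and check.

Run:
```python
from h import *
p=np.array(sense()["position"]); p2=p+.03*ex; move_linear(p2); p2[2]=.25; move_linear(p2)
p2=p2+.0; movej([1.093,0.207,1.542,0,1.393,-0.15]); wait(.3)
ct,cs=camera("top"),camera("side")
a=ct["frame"][175:285,255:455]; b=cs["frame"][190:350,270:390]
A=cv2.resize(a,None,fx=2.5,fy=2.5,interpolation=cv2.INTER_CUBIC);B=cv2.resize(b,None,fx=2.5,fy=2.5,interpolation=cv2.INTER_CUBIC)
A=cv2.copyMakeBorder(A,0,400-A.shape[0],0,0,cv2.BORDER_CONSTANT)
cv2.imwrite("pics/fin.png",np.hstack([A,B])[:,:,::-1])
for v in (1.95,2.2):
    an=.629-v;P=[W(34+95*np.cos(an),-100+95*np.sin(an),67)]
    print(v,(proj(ct,P)[0]-[255,175])*2.5,(proj(cs,P)[0]-[270,190])*2.5+[500,0])
P=[W(0,-225+q[3]*1e3+33.1,100)];print("knob",(proj(ct,P)[0]-[255,175])*2.5,(proj(cs,P)[0]-[270,190])*2.5+[500,0])
print(sense()["time_s"],sense()["position"])
```

```text
1.95 [409.69773157 124.80223144] [658.50010258 344.14718023]
2.2 [407.78017819 148.84928671] [627.34871862 343.74582693]
knob [386.28809983 177.05200069] [586.21781097 293.51643404]
33.4583 [0.18494663 0.54433194 0.25578971]
```

View pics/fin.png

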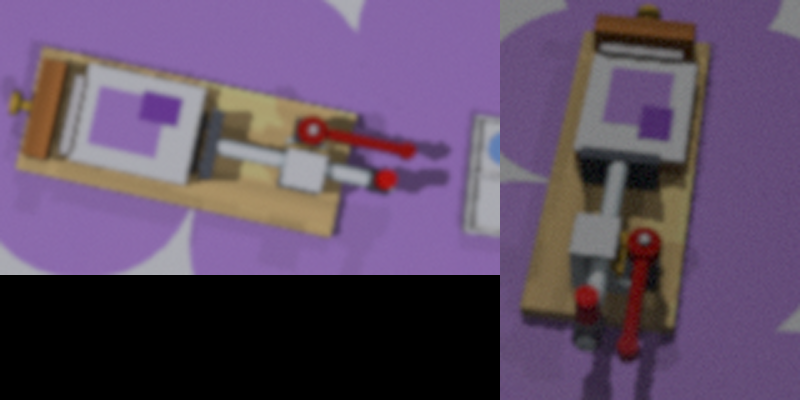

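The lever end is at (408,150) in the top view and (628,346) in the side view, which matches 2.2 rad (closed). The panel is pressed between bar and pad, and the knob is within about 3 px of its predicted spot. I'm handing in the job.

```bash
python3 -c "
from cell import *
print(close_job())"
```

```text
the job is handed in; nothing more can be done
None
```

I handed the job in with the panel clamped against the stop bar (pad squeezed about 2.5–3 mm, estimated from push force), the cam lever on its closed stop in both camera views, and the arm clear; the glass, palette and brush weren't touched, and no verdict was returned.

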